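# Load a row of sample tubes into the dry-block heater

## Task

The row of sample tubes has come up in the grey transport rack and is due for warming. Move it over into the row of blocks on the dry-block heater, in the order the blocks show: each tube into the block whose sleeve has its cap's colour, standing upright on the bottom of the well. Keep the tubes upright on the way, and leave the white-capped blank standing in the rack.

Things in the scene. Friction and masses are not known exactly. Their poses are not given: they have to be found in the camera images.
- tube_red: loose 50 ml tube with a red ribbed screw cap, pale clear barrel; 33 mm diameter at cap and foot, 116 mm high, about 50 g; origin: centre of its flat underside, z along the tube to the cap. At the start it stands in one of the rack's five places. The cap is its top 23 mm: grip it there (or anywhere on the upper 60 mm) from above
- tube_yellow: loose 50 ml tube with a yellow ribbed screw cap, pale clear barrel; 33 mm diameter at cap and foot, 116 mm high, about 50 g; origin: centre of its flat underside, z along the tube to the cap. At the start it stands in one of the rack's five places. The cap is its top 23 mm: grip it there (or anywhere on the upper 60 mm) from above
- tube_green: loose 50 ml tube with a green ribbed screw cap, pale clear barrel; 33 mm diameter at cap and foot, 116 mm high, about 50 g; origin: centre of its flat underside, z along the tube to the cap. At the start it stands in one of the rack's five places. The cap is its top 23 mm: grip it there (or anywhere on the upper 60 mm) from above
- tube_blue: loose 50 ml tube with a blue ribbed screw cap, pale clear barrel; 33 mm diameter at cap and foot, 116 mm high, about 50 g; origin: centre of its flat underside, z along the tube to the cap. At the start it stands in one of the rack's five places. The cap is its top 23 mm: grip it there (or anywhere on the upper 60 mm) from above
- tube_white: the same tube with a white cap, the blank; it stands among the others in the rack and stays there. Origin: centre of its underside, z up
- block_red: alloy block, 60 mm square, 42 mm high, with a red sleeve; one of four fixed side by side (62 mm pitch) on a low white dry-block heater. Origin: centre of its underside, 22 mm above the bench; z up, y along the row, x across. Tapered well: 53 mm wide at the mouth, 37 mm at its floor 12 mm above the origin; a tube let down centres itself and stands on the floor, cap top 128 mm above the origin
- block_yellow: alloy block, 60 mm square, 42 mm high, with a yellow sleeve; one of four fixed side by side (62 mm pitch) on a low white dry-block heater. Origin: centre of its underside, 22 mm above the bench; z up, y along the row, x across. Tapered well: 53 mm wide at the mouth, 37 mm at its floor 12 mm above the origin; a tube let down centres itself and stands on the floor, cap top 128 mm above the origin
- block_green: alloy block, 60 mm square, 42 mm high, with a green sleeve; one of four fixed side by side (62 mm pitch) on a low white dry-block heater. Origin: centre of its underside, 22 mm above the bench; z up, y along the row, x across. Tapered well: 53 mm wide at the mouth, 37 mm at its floor 12 mm above the origin; a tube let down centres itself and stands on the floor, cap top 128 mm above the origin
- block_blue: alloy block, 60 mm square, 42 mm high, with a blue sleeve; one of four fixed side by side (62 mm pitch) on a low white dry-block heater. Origin: centre of its underside, 22 mm above the bench; z up, y along the row, x across. Tapered well: 53 mm wide at the mouth, 37 mm at its floor 12 mm above the origin; a tube let down centres itself and stands on the floor, cap top 128 mm above the origin
- rack: grey plastic tube rack, 68 x 272 x 50 mm, fixed, standing on the bench; origin: centre of its underside, y along its row of five 38 mm holes (pitch 52 mm, at y = -104, -52, 0, 52, 104 mm), x across the row. The tubes stand on its foot plate 6 mm above the bench and stick 72 mm out of its top plate; neighbours leave about 19 mm between tubes, so grip across the row

How it is judged:
By the outcome, as a careful person would: the job done as asked, in the order asked, and still so for the second after the job is handed in, with the robot touching nothing.
It also fails if it takes over 99 s, if anything falls off the work surface, if the arm or the gripper's body presses on something with over 40 N, if the wrist force passes 120 N, or if a joint passes its speed limit or range.

## Robot

A 6-joint arm with a two-finger parallel gripper is mounted at the origin on a cart in front of the work surface, level with it; the furniture and walls round the work are solid. World frame = base frame: x ahead of the robot, y to its left, z up, the work surface at z = 0. Lengths are in m, angles in rad, forces in N, time in s.
With the tool pointing down it reaches from about 0.225 to 0.875 m from the base axis. Payload 3.4 kg.
Tool frame: the origin (TCP) lies midway between the tips of the shut fingers; the grasp point (between the pads) lies 19 mm behind it (manip.grasp_offset is the z of the grasp point in the tool frame, in m); z points along the fingers, y is the line along which they close (so a half turn about z gives the same grasp; the last joint's range is limited). The gripper opens to 85 mm and grips with 20 to 120 N. Pads are 22 mm wide; open, the fingers measure 114 mm over their backs; the gripper's body (76 mm by 85 mm) begins 54 mm behind the grasp point. The pads swing forward as they close: fully open they stand 13 mm farther back than shut.
Start: joints at [1.173, 0.276, 1.505, -0, 1.361, -0.121], TCP at [0.157, 0.553, 0.231] pointing down, gripper open.
Joint ranges: [-2.89, 2.89], [-0.75, 2.08], [0.22, 2.7], [-1.18, 4.32], [0.11, 2.71], [-2.7, 2.7]. Speed limits (rad/s): [2.57, 2.57, 3.14, 3.14, 3.14, 3.14].

## Interface

Orientations are given as [roll, pitch, yaw] about the fixed x, y, z axes, in that order (R = Rz(yaw) Ry(pitch) Rx(roll)).
In Python, from station import manip gives the robot as it stands.
- The arm moves only by the tool carry_out, never from a script. Its argument "deltas" is a list of rows, each a list of 5 numbers: the opening, from -1 (shut) to 1 (fully open), then the shift along the tool's x, y, z in cm, then the turn about the tool's z in units of 6 degrees (1.0 is 6 degrees). A call has 1 to 5 rows; each row is the pose to reach, as a shift and turn from the pose commanded when the call began, along the tool's axes at that moment; what a row does not reach only later rows make up. A row lasts 1/10 s, in which the tool goes at most 50 mm and 8.59 degrees, less where a joint would pass 70% of its speed; a pose out of reach is approached as far as the arm can. A call with a gripper value outside its range is refused whole. The fingers move at their own pace and stop on an object; "grip_force" is the grip in N (left out, the last holds). Time passes only in rows, so rows that repeat a pose let the fingers close. It gives the time, the measured TCP pose, the force, the opening and the grip force at its end, in the units of the state.
- manip.observe(): the state, without advancing time (a new reading comes with each control period).
- manip.capture(name): name is "side" or "top" or "wrist"; returns the picture (384x512x3 uint8, red, green, blue); there is no depth.
- manip.camera_info(name): a dict with "vfov" (degrees; the focal length in pixels is half the picture's height over the tangent of half this angle, whatever the lens; pixels are square), "cx", "cy" (the principal point, pixels), "k1" (the pictures are not rectified: a ray, as slopes to the right and down, at radius r is drawn at 1 + k1 r^2 times it, then the intrinsics apply), "R" (3x3) and "t" (3): a world point X has camera coordinates R X + t; the wrist camera has in their place "hand_eye" (4x4, takes a point from camera to tool coordinates, whose origin is the TCP and whose axes are the flange's). Camera axes: x right, y down, z forward; pixel columns grow to the right and rows downward; lengths in m; the calibration is good to about 2 mm. A picture is of the moment at which its call begins: read the wrist's pose just before it. camera_info takes no time and is no camera call.
- manip.job_done(): hands the job in; it is judged then, once.
The state is a dict: "time": time; "joint_positions": joint angles; "qvel": joint speeds; "joint_efforts": joint torques, N m; "position": TCP position; "orientation": TCP orientation; "force": force on the tool from outside, world axes, zero at the start; "wrist_torque": the same for the moment, N m; "gripper_width": opening from 0.0 (shut) to 1.0 (fully open); "grasp_force": force on a finger pad.
Only numpy, scipy, OpenCV 4.12 (cv2) and the standard library are available. Lean on these libraries where they do the work, as an engineer would, in place of code of your own. Each camera call takes 0.05 s, during which the arm holds its last target. There are 200 camera calls.

## Working session

There is one attempt and no reset: what is moved stays moved. The work goes in short steps, Python scripts to look and compute and a tool call to move; the robot and the scene stay as the last step left them, time stands still between calls to the robot, and variables do not carry over. Pictures are saved under pics/ and viewed, at most 14 in all, crops included, and the job is handed in when it is done.

Besides the shell and the picture viewer there is one more tool, called after "Emit:" by a JSON object that holds its "op" and its "data". carry_out: Moves the arm, as the interface text tells. Its arguments: {"type":"object","properties":{"deltas":{"type":"array","items":{"type":"array","items":{"type":"number"}}},"grip_force":{"type":"number"}},"required":["deltas"]}

```bash
ls; mkdir -p pics
python3 - <<'E'
from station import manip
import cv2, numpy as np
o=manip.observe(); print({k:np.round(v,3).tolist() for k,v in o.items()}, manip.grasp_offset)
for n in ("top","side","wrist"):
    im=manip.capture(n); cv2.imwrite(f"pics/{n}0.png",im[:,:,::-1])
    print(n,{k:np.round(v,4).tolist() for k,v in manip.camera_info(n).items()})
E
```

```text
pics
{'time': 0.0, 'joint_positions': [1.173, 0.277, 1.506, -0.0, 1.361, -0.121], 'qvel': [-0.001, 0.001, 0.002, -0.001, 0.0, 0.0], 'joint_efforts': [0.001, -41.678, -24.581, 0.0, 0.011, 0.0], 'position': [0.157, 0.553, 0.23], 'orientation': [-3.14, -0.0, 2.865], 'force': [-0.882, 0.377, -0.46], 'wrist_torque': [-0.019, -0.073, 0.022], 'grasp_force': 0.0, 'gripper_width': 1.001} -0.0187
top {'vfov': 47.2651, 'cx': 251.1136, 'cy': 194.6243, 'k1': -0.0319, 'R': [[-0.0117, -0.9993, -0.0355], [-0.9964, 0.0146, -0.0839], [0.0843, 0.0344, -0.9958]], 't': [-0.0489, 0.5484, 0.8413]}
side {'vfov': 54.1223, 'cx': 259.6696, 'cy': 184.7261, 'k1': -0.1037, 'R': [[0.0409, 0.9992, -0.0001], [0.7371, -0.0303, -0.6751], [-0.6746, 0.0275, -0.7377]], 't': [0.0419, -0.3379, 1.2416]}
wrist {'vfov': 61.4684, 'cx': 259.7464, 'cy': 191.1215, 'k1': -0.0894, 'hand_eye': [[0.0006, -0.9468, -0.3217, 0.083], [1.0, 0.0006, 0.0002, 0.0005], [-0.0, -0.3217, 0.9468, -0.142], [0.0, 0.0, 0.0, 1.0]]}
```

View pics/top0.png

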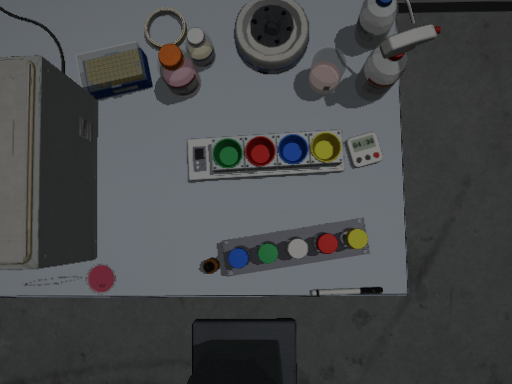

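View pics/side0.png

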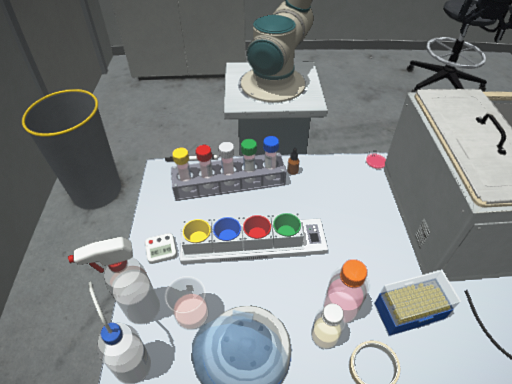

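The top view shows the rack, left to right: blue (237,258), green (267,253), white (298,248), red (327,243), yellow (357,238). The blocks run green (228,152), red (260,150), blue (293,149), yellow (325,147). The side view shows the same things mirrored. I'll triangulate both rows next.

```bash
cat > h.py <<'E'
import numpy as np, cv2
from station import manip
from scipy.spatial.transform import Rotation as Rot
def cam(n,o=None):
    c=manip.camera_info(n); f=192/np.tan(np.radians(c["vfov"])/2)
    if n=="wrist":
        he=np.array(c["hand_eye"]); Rt=Rot.from_euler("xyz",o["orientation"]).as_matrix()
        Rc=Rt@he[:3,:3]; C=Rt@he[:3,3]+np.array(o["position"])
    else:
        Rc=np.array(c["R"]).T; C=-Rc@np.array(c["t"])
    K=np.array([[f,0,c["cx"]],[0,f,c["cy"]],[0,0,1.]])
    return K,c["k1"],Rc,C
def ray(cm,px):
    K,k1,Rc,C=cm
    p=cv2.undistortPoints(np.array([[px]],float),K,np.array([k1,0,0,0,0]))[0,0]
    d=Rc@np.array([p[0],p[1],1]); return C,d/np.linalg.norm(d)
def plane(cm,px,z):
    C,d=ray(cm,px); return C+d*(z-C[2])/d[2]
def tri(a,pa,b,pb):
    C1,d1=ray(a,pa);C2,d2=ray(b,pb)
    s=np.linalg.lstsq(np.c_[d1,-d2],C2-C1,rcond=None)[0]
    A=C1+s[0]*d1;B=C2+s[1]*d2; return (A+B)/2,np.linalg.norm(A-B)
HUE=dict(red=(172,8),yellow=(22,35),green=(45,85),blue=(100,130))
def blobs(im,col,amin=60):
    h,s,v=cv2.split(cv2.cvtColor(im,cv2.COLOR_RGB2HSV)); lo,hi=HUE[col]
    m=((h>=lo)|(h<=hi)) if lo>hi else (h>=lo)&(h<=hi)
    m=(m&(s>130)&(v>50)).astype(np.uint8)
    cs,_=cv2.findContours(m,cv2.RETR_EXTERNAL,cv2.CHAIN_APPROX_NONE)
    return [(cv2.contourArea(c),c,cv2.fitEllipse(c)) for c in cs if cv2.contourArea(c)>amin]
E
python3 - <<'E'
from h import *
for n in ("top","side"):
    im=cv2.imread(f"pics/{n}0.png")[:,:,::-1].copy(); cm=cam(n); print(n,"C",cm[3].round(3))
    for c in HUE:
        for a,ct,e in blobs(im,c):
            x,y,w,h=cv2.boundingRect(ct)
            print(c,int(a),"ell",np.round(e[0],1),np.round(e[1],1),"box",x,y,w,h,"z.064",plane(cm,e[0],.064).round(3),"z.122",plane(cm,e[0],.122).round(3))
E
```

```text
top C [ 0.475 -0.086  0.882]
red 465 ell [100.8 278.1] [24.1 24.7] box 89 266 25 25 z.064 [0.391 0.226 0.064] z.122 [0.397 0.204 0.122]
red 302 ell [327.3 243.3] [19.6 19.8] box 317 233 21 21 z.064 [ 0.452 -0.197  0.064] z.122 [ 0.453 -0.189  0.122]
red 655 ell [259.7 150.8] [28.8 29.1] box 245 136 30 30 z.064 [ 0.627 -0.075  0.064] z.122 [ 0.616 -0.075  0.122]
yellow 294 ell [356.7 238.4] [19.  19.9] box 347 229 20 20 z.064 [ 0.46  -0.252  0.064] z.122 [ 0.461 -0.24   0.122]
yellow 661 ell [325.4 146.8] [28.8 29.3] box 311 132 30 30 z.064 [ 0.632 -0.198  0.064] z.122 [ 0.621 -0.19   0.122]
green 287 ell [267.6 252.8] [19.  19.4] box 258 243 20 20 z.064 [ 0.436 -0.087  0.064] z.122 [ 0.438 -0.087  0.122]
green 295 ell [226.5 154.5] [23.3 28.3] box 213 140 29 28 z.064 [ 0.621 -0.012  0.064] z.122 [ 0.611 -0.017  0.122]
blue 307 ell [238.  257.7] [19.6 20. ] box 228 248 21 21 z.064 [ 0.427 -0.032  0.064] z.122 [ 0.431 -0.036  0.122]
blue 662 ell [292.5 148.8] [28.9 29.3] box 278 134 30 30 z.064 [ 0.63  -0.137  0.064] z.122 [ 0.619 -0.133  0.122]
side C [ 1.085 -0.086  0.688]
red 440 el
[... 669 characters left out ...]
0.122]
green 130 ell [287.9 229.4] [10.1 23.6] box 275 224 26 12 z.064 [ 0.64  -0.011  0.064] z.122 [ 0.681 -0.018  0.122]
green 112 ell [248.4 143.8] [10.  14.7] box 241 139 16 11 z.064 [ 0.375 -0.086  0.064] z.122 [ 0.441 -0.086  0.122]
blue 255 ell [111.  333.5] [18.9 19.9] box 101 323 20 21 z.064 [ 0.846 -0.329  0.064] z.122 [ 0.868 -0.306  0.122]
blue 615 ell [664.  -33.2] [187.2 899.3] box 375 294 78 41 z.064 [-3.113  5.353  0.064] z.122 [-2.722  4.847  0.122]
blue 449 ell [226.6 228.5] [21.5 26.7] box 213 218 28 22 z.064 [ 0.632 -0.135  0.064] z.122 [ 0.675 -0.131  0.122]
blue 197 ell [270.6 143.5] [15.9 16.1] box 263 136 16 16 z.064 [ 0.376 -0.03   0.064] z.122 [ 0.442 -0.035  0.122]
```

View pics/wrist0.png

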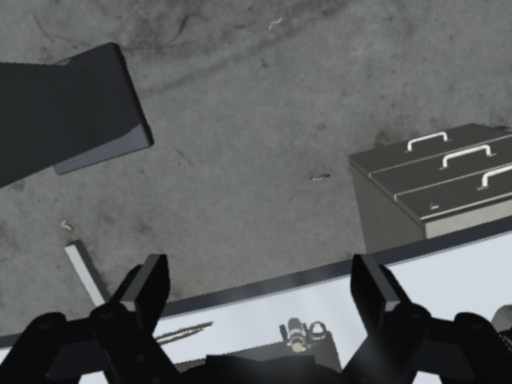

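The wrist view shows only the floor and the table edge between the open fingers, with nothing useful for the rows. Now I'll triangulate across the top and side views and check the sizes.

Run:
```python
from h import *
T,S=cam("top"),cam("side")
t=dict(blue=(238,257.7),red=(327.3,243.3),yellow=(356.7,238.4))
s=dict(blue=(270.6,143.5),red=(203.1,152.2),yellow=(180.2,155.4))
for c in t: p,g=tri(T,t[c],S,s[c]); print("cap",c,p.round(4),round(g,4))
w=dict(red=((259.7,150.8),(256.8,226.5)),blue=((292.5,148.8),(226.6,228.5)),yellow=((325.4,146.8),(196.3,230.5)))
for c in w: p,g=tri(T,w[c][0],S,w[c][1]); print("well",c,p.round(4),round(g,4))
print("box corner z0",plane(T,(98,268),0).round(3),"box top guesses",plane(T,(42,262),.25).round(3))
p,g=tri(T,(42,60),S,(500,95)); print(p)
```

```text
cap blue [ 0.43   -0.0346  0.1118] 0.0008
cap red [ 0.4532 -0.1897  0.112 ] 0.002
cap yellow [ 0.4611 -0.2409  0.1116] 0.002
well red [ 0.6275 -0.0741  0.0607] 0.0012
well blue [ 0.6302 -0.1361  0.0609] 0.0013
well yellow [ 0.6329 -0.1981  0.0609] 0.0014
box corner z0 [0.405 0.257 0.   ] box top guesses [0.434 0.244 0.25 ]
[0.69311954 0.20897675 0.40806574]
```

Cap centres come out near z=0.112 (the cap spans 0.099–0.122), well rims near 0.061 (text 0.064), and pitches of 52 and 62 mm. All consistent with the text. I'll write a motion-delta helper and set off.

```bash
cat >> h.py <<'E'
THR,THB=np.degrees(np.arctan2(.0078,.0515)),np.degrees(np.arctan2(.0027,.062))
RACK={c:np.array([.430,-.0346])+i*np.array([.00777,-.05158]) for c,i in dict(blue=0,green=1,white=2,red=3,yellow=4).items()}
WELL={c:np.array([.6275,-.0741])+i*np.array([.0027,-.062]) for c,i in dict(green=-1,red=0,blue=1,yellow=2).items()}
def go(xy,z,yaw,o=None,pos=None,y0=None):
    """delta (cm, 6deg units) from pose to TCP target; yaw in deg"""
    if pos is None:
        o=o or manip.observe(); pos=o["position"]; y0=o["orientation"][2]
        y0=np.degrees(y0)
    R=Rot.from_euler("xyz",[180,0,y0],degrees=True).as_matrix()
    d=R.T@(np.r_[xy,z]-np.array(pos))*100
    t=((y0-yaw+180)%360-180)/6
    print(np.round(d,2).tolist(),round(t,2)); return d,t
E
python3 - <<'E'
from h import *
print(THR,THB,RACK,WELL)
go((.24,.33),.23,122)
go((.36,.1),.23,98.6,pos=(.24,.33,.23),y0=122.1)
E
```

```text
8.612352482153765 2.4935632656275954 {'blue': array([ 0.43  , -0.0346]), 'green': array([ 0.43777, -0.08618]), 'white': array([ 0.44554, -0.13776]), 'red': array([ 0.45331, -0.18934]), 'yellow': array([ 0.46108, -0.24092])} {'green': array([ 0.6248, -0.0121]), 'red': array([ 0.6275, -0.0741]), 'blue': array([ 0.6302, -0.1361]), 'yellow': array([ 0.6329, -0.1981])}
[-14.07, -19.16, 0.06] 7.02
[-25.86, -2.06, -0.0] 3.92
```

Emit:
{"op": "carry_out", "data": {"deltas": [[1,-2.8,-3.8,0,1.4],[1,-5.6,-7.6,0,2.8],[1,-8.4,-11.4,0,4.2],[1,-11.2,-15.2,0,5.6],[1,-14.1,-19.2,0,7]]}}

```text
time: 0.65
position: [0.2405, 0.3282, 0.2311]
orientation: [3.141, 0.0, 2.127]
force: [2.4, 0.4, -0.3]
gripper_width: 0.997
grasp_force: 0.0
```

Emit:
{"op": "carry_out", "data": {"deltas": [[1,-4.9,-0.4,0,0.8],[1,-9.8,-0.8,0,1.6],[1,-14.7,-1.2,0,2.4],[1,-19.6,-1.6,0,3.2],[1,-24.5,-2,0,3.9]]}}

```text
time: 1.15
position: [0.354, 0.11, 0.2314]
orientation: [3.141, -0.0, 1.72]
force: [1.9, 0.5, 0.3]
gripper_width: 1.001
grasp_force: 0.0
```

Run:
```python
from h import *
o=manip.observe(); print(o["time"],np.round(o["position"],3),np.degrees(o["orientation"]).round(1))
im=manip.capture("wrist"); cv2.imwrite("pics/w1.png",im[:,:,::-1])
go(RACK["green"],.17,98.6)
```

```text
1.15 [0.354 0.11  0.231] [179.9  -0.   98.6]
[-19.79, 5.21, 6.15] -0.09
```

View pics/w1.png

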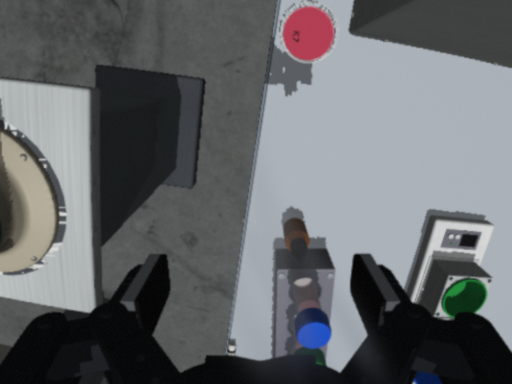

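The wrist view shows the rack end with the blue cap at (313,327), the dropper bottle at the rack end, the green well at (465,298), and the fingers lined up across the row. I'll move above green at z≈0.22 and refine.

Emit:
{"op": "carry_out", "data": {"deltas": [[1,-4,1.2,0,-0.1],[1,-8,2.4,0,-0.1],[1,-12,3.4,0,-0.1],[1,-16,4.4,0.4,-0.1],[1,-19.8,5.2,1,-0.1]]}}

```text
time: 1.7
position: [0.436, -0.0776, 0.2214]
orientation: [3.141, 0.0, 1.733]
force: [0.9, 0.2, 0.5]
gripper_width: 0.999
grasp_force: 0.0
```

Emit:
{"op": "carry_out", "data": {"deltas": [[1,0,0,0,0],[1,0,0,0,0]]}}

```text
time: 1.9
position: [0.4348, -0.076, 0.2207]
orientation: [-3.14, -0.002, 1.732]
force: [0.5, 0.1, 0.2]
gripper_width: 1.0
grasp_force: 0.0
```

Run:
```python
from h import *
o=manip.observe(); print(o["time"],np.round(o["position"],4),np.degrees(o["orientation"]).round(1))
im=manip.capture("wrist"); cv2.imwrite("pics/w2.png",im[:,:,::-1])
cm=cam("wrist",o)
for c in HUE:
    for a,ct,e in blobs(im,c,150): print(c,int(a),np.round(e[0],1),np.round(e[1],1),plane(cm,e[0],.122).round(4),plane(cm,e[0],.064).round(4))
```

```text
1.9 [ 0.4348 -0.076   0.2207] [-1.799e+02 -1.000e-01  9.920e+01]
red 828 [260.3 310.1] [30.1 35.3] [ 0.4535 -0.1872  0.122 ] [ 0.4611 -0.2338  0.064 ]
red 2118 [445.4 200.1] [47.5 56.8] [ 0.5859 -0.0572  0.122 ] [ 0.6254 -0.0725  0.064 ]
yellow 584 [259.6 350.1] [21.2 36.2] [ 0.4606 -0.2351  0.122 ] [ 0.4699 -0.2932  0.064 ]
yellow 692 [420.8 293.1] [23.9 39.5] [ 0.5956 -0.1475  0.122 ] [ 0.6375 -0.1846  0.064 ]
green 1094 [260.6 202.7] [34.2 42.5] [ 0.4367 -0.0837  0.122 ] [ 0.4403 -0.1054  0.064 ]
green 2390 [462.9 140.5] [51.  59.6] [ 0.5836 -0.0077  0.122 ] [ 0.6225 -0.0111  0.064 ]
blue 1798 [428.5 253.3] [43.3 53. ] [ 0.5883 -0.1068  0.122 ] [ 0.6283 -0.134   0.064 ]
blue 1631 [263.  138.9] [44.7 46.5] [ 0.4303 -0.0331  0.122 ] [ 0.4323 -0.0426  0.064 ]
```

View pics/w2.png

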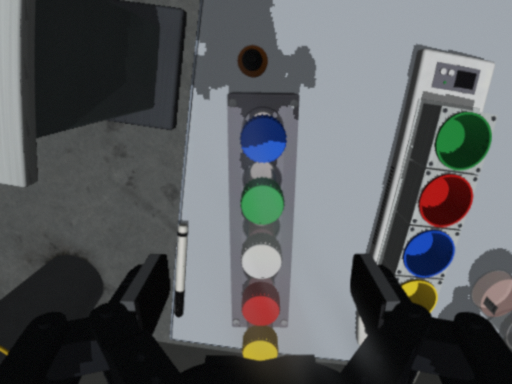

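The wrist view shows all five caps in line (blue (263,139), green (261,203), white (261,259), red (260,310), yellow (260,350)). The wells are on the right. Positions agree with the triangulation within about 2–3 mm, so I'll descend on green.

Run:
```python
from h import *
go(RACK["green"]+[-.0005,.001],.092,98.6)
```

```text
[-1.02, 0.11, 12.89] 0.12
```

Emit:
{"op": "carry_out", "data": {"deltas": [[1,-1,0.1,1,0.1],[1,-1,0.1,5,0.1],[1,-1,0.1,9,0.1],[1,-1,0.1,12,0.1],[1,-1,0.1,12.9,0.1]], "grip_force": 40}}

```text
time: 2.45
position: [0.435, -0.084, 0.0894]
orientation: [-3.136, -0.003, 1.725]
force: [-0.3, 0.3, -0.1]
gripper_width: 0.996
grasp_force: 0.0
```

Emit:
{"op": "carry_out", "data": {"deltas": [[1,0,0,0,0],[-1,0,0,0,0],[-1,0,0,0,0],[-1,0,0,0,0],[-1,0,0,0,0]]}}

```text
time: 2.95
position: [0.4386, -0.086, 0.0935]
orientation: [3.14, 0.001, 1.723]
force: [-0.1, 0.3, 4.8]
gripper_width: 0.377
grasp_force: 39.2
```

Emit:
{"op": "carry_out", "data": {"deltas": [[-1,0,0,0,0],[-1,0,0,0,0],[-1,0,0,0,0]]}}

```text
time: 3.25
position: [0.4386, -0.086, 0.0935]
orientation: [3.14, 0.001, 1.723]
force: [-1.2, 1.0, 5.4]
gripper_width: 0.376
grasp_force: 39.3
```

Run:
```python
from h import *
o=manip.observe(); print(o["time"],np.round(o["position"],4),np.round(o["force"],1))
p=o["position"]; y0=np.degrees(o["orientation"][2])
go(p[:2],p[2]+.10,98.6)
go(WELL["green"],.2,92.5)
```

```text
3.25 [ 0.4386 -0.086   0.0935] [-1.2  1.   5.4]
[0.0, 0.0, -10.0] 0.02
[4.47, 19.53, -10.65] 1.04
```

Emit:
{"op": "carry_out", "data": {"deltas": [[-1,0,0,-1,0],[-1,0,0,-3,0],[-1,0,0,-5.5,0],[-1,0,0,-8,0],[-1,0,0,-9.5,0]]}}

```text
time: 3.75
position: [0.4386, -0.086, 0.1898]
orientation: [3.139, 0.002, 1.723]
force: [0.8, 1.0, -1.4]
gripper_width: 0.378
grasp_force: 39.8
```

Emit:
{"op": "carry_out", "data": {"deltas": [[-1,0.7,3,0,0.2],[-1,1.6,7,0,0.4],[-1,2.5,11,0,0.6],[-1,3.4,15,0,0.8],[-1,4.1,18,0,1]]}}

```text
time: 4.25
position: [0.6117, -0.0168, 0.1878]
orientation: [3.14, -0.0, 1.618]
force: [0.3, -1.0, 0.1]
gripper_width: 0.375
grasp_force: 39.9
```

Emit:
{"op": "carry_out", "data": {"deltas": [[-1,0.3,1.4,0,0],[-1,0.3,1.4,0,0],[-1,0.3,1.4,0,0]]}}

```text
time: 4.55
position: [0.6225, -0.0142, 0.1872]
orientation: [-3.14, -0.0, 1.619]
force: [-0.2, 0.2, -0.4]
gripper_width: 0.379
grasp_force: 40.0
```

Run:
```python
from h import *
o=manip.observe(); print(o["time"],np.round(o["position"],4),np.degrees(o["orientation"]).round(1),np.round(o["force"],1))
go(WELL["green"],.1215,92.5)
cv2.imwrite("pics/s3.png",manip.capture("side")[100:300,80:400,::-1].repeat(2,0).repeat(2,1))
```

```text
4.55 [ 0.6225 -0.0142  0.1872] [-179.9   -0.    92.8] [-0.2  0.2 -0.4]
[0.2, 0.24, 6.57] 0.04
```

View pics/s3.png

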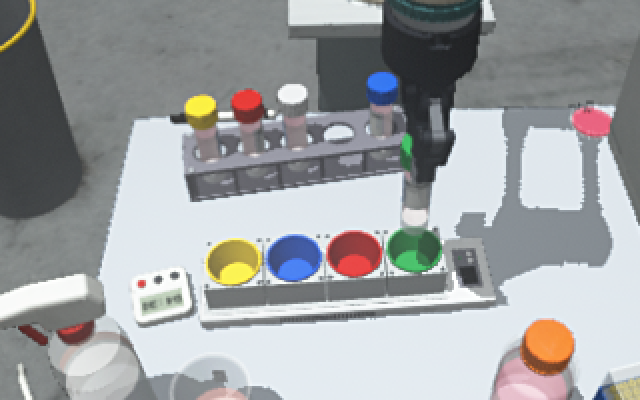

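The crop shows the green tube held upright over the green well at (413,245), with the rack's second place empty. I'll lower it.

Emit:
{"op": "carry_out", "data": {"deltas": [[-1,0.2,0.2,1,0],[-1,0.2,0.2,3,0],[-1,0.2,0.2,5,0],[-1,0.2,0.2,6.2,0],[-1,0.2,0.2,6.5,0]]}}

```text
time: 5.1
position: [0.6234, -0.0122, 0.1216]
orientation: [-3.138, -0.001, 1.618]
force: [-4.1, 1.3, 10.5]
gripper_width: 0.379
grasp_force: 41.1
```

Emit:
{"op": "carry_out", "data": {"deltas": [[-1,0,0,0,0],[-1,0,0,0,0]]}}

```text
time: 5.3
position: [0.6254, -0.0122, 0.1227]
orientation: [3.141, 0.0, 1.618]
force: [0.6, -0.2, -1.2]
gripper_width: 0.376
grasp_force: 39.9
```

Emit:
{"op": "carry_out", "data": {"deltas": [[-1,0,0,0.2,0],[-1,0,0,0.2,0]]}}

```text
time: 5.5
position: [0.6258, -0.0122, 0.1215]
orientation: [3.14, 0.0, 1.619]
force: [-0.3, 0.8, 4.6]
gripper_width: 0.379
grasp_force: 40.3
```

Contact came at the expected height. I'll release and retreat.

Emit:
{"op": "carry_out", "data": {"deltas": [[0.4,0,0,0,0],[1,0,0,0,0],[1,0,0,0,0],[1,0,0,-1,0],[1,0,0,-3,0]]}}

```text
time: 6.0
position: [0.6241, -0.0119, 0.1493]
orientation: [-3.138, -0.001, 1.619]
force: [0.5, -0.3, -0.5]
gripper_width: 1.0
grasp_force: 0.0
```

Emit:
{"op": "carry_out", "data": {"deltas": [[1,0,0,-3,0],[1,0,0,-5,0],[1,0,0,-6.5,0]]}}

```text
time: 6.3
position: [0.626, -0.0121, 0.2179]
orientation: [3.139, 0.0, 1.619]
force: [-0.7, 0.1, -1.3]
gripper_width: 1.003
grasp_force: 0.0
```

Run:
```python
from h import *
o=manip.observe(); print(o["time"],np.round(o["position"],4),np.degrees(o["orientation"]).round(1),np.round(o["force"],1))
im=manip.capture("wrist"); cv2.imwrite("pics/w4.png",im[:,:,::-1])
d,t=go(RACK["red"],.20,98.6)
```

```text
6.3 [ 0.626  -0.0121  0.2179] [179.8   0.   92.7] [-0.7  0.1 -1.3]
[-16.86, -18.21, 2.02] -0.98
```

View pics/w4.png

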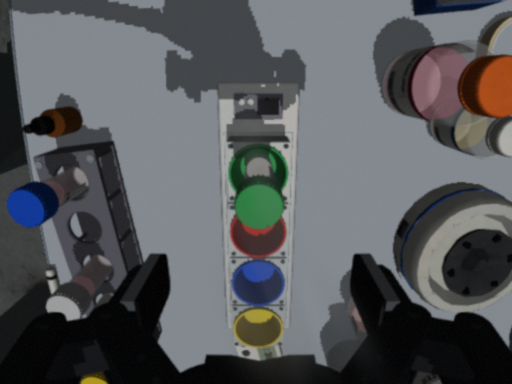

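The green tube stands in its well: cap (259,206), well rim centred (258,170). On to red.

Emit:
{"op": "carry_out", "data": {"deltas": [[1,-3,-3.3,0,-0.2],[1,-6.2,-6.8,0,-0.4],[1,-9.4,-10.3,0,-0.6],[1,-12.6,-13.8,0.5,-0.8],[1,-15.8,-17.2,1,-1]]}}

```text
time: 6.85
position: [0.4596, -0.179, 0.2054]
orientation: [3.141, 0.001, 1.725]
force: [1.1, -1.1, 0.5]
gripper_width: 0.998
grasp_force: 0.0
```

Emit:
{"op": "carry_out", "data": {"deltas": [[1,-1.1,-0.8,0,0],[1,-1.1,-0.8,0,0],[1,-1.1,-0.8,0,0]]}}

```text
time: 7.15
position: [0.4557, -0.1899, 0.2056]
orientation: [3.14, -0.0, 1.723]
force: [0.5, 0.7, -0.3]
gripper_width: 0.999
grasp_force: 0.0
```

Run:
```python
from h import *
o=manip.observe(); print(o["time"],np.round(o["position"],4),np.degrees(o["orientation"]).round(1))
go(RACK["red"],.0925,98.6)
im=manip.capture("wrist"); cm=cam("wrist",o)
for c in ("red","yellow"):
    for a,ct,e in blobs(im,c,150): print(c,int(a),np.round(e[0],1),plane(cm,e[0],.122).round(4))
```

```text
7.15 [ 0.4557 -0.1899  0.2056] [179.9  -0.   98.7]
[0.09, -0.23, 11.31] 0.02
red 1621 [256.9 195.5] [ 0.4534 -0.1869  0.122 ]
red 3059 [471.4  80.5] [ 0.5881 -0.0805  0.122 ]
yellow 1210 [256.8 256.7] [ 0.461 -0.238  0.122]
yellow 2283 [436.3 210.3] [ 0.5927 -0.1779  0.122 ]
```

Emit:
{"op": "carry_out", "data": {"deltas": [[1,0.1,-0.2,1.5,0],[1,0.1,-0.2,5,0],[1,0.1,-0.2,8.5,0],[1,0.1,-0.2,10.7,0],[1,0.1,-0.2,11.3,0]]}}

```text
time: 7.7
position: [0.4521, -0.1873, 0.0899]
orientation: [-3.138, -0.004, 1.726]
force: [-0.3, 0.1, 0.8]
gripper_width: 1.0
grasp_force: 0.0
```

Emit:
{"op": "carry_out", "data": {"deltas": [[1,0,0,0,0],[-1,0,0,0,0],[-1,0,0,0,0],[-1,0,0,0,0],[-1,0,0,0,0]]}}

```text
time: 8.2
position: [0.4533, -0.1899, 0.0933]
orientation: [3.14, 0.001, 1.723]
force: [-0.0, -0.4, 3.7]
gripper_width: 0.378
grasp_force: 39.3
```

Emit:
{"op": "carry_out", "data": {"deltas": [[-1,0,0,0,0],[-1,0,0,0,0]]}}

```text
time: 8.4
position: [0.4533, -0.1899, 0.0933]
orientation: [3.14, 0.001, 1.723]
force: [-0.6, 0.5, 5.6]
gripper_width: 0.376
grasp_force: 39.5
```

Emit:
{"op": "carry_out", "data": {"deltas": [[-1,0,0,-1,0],[-1,0,0,-3,0],[-1,0,0,-5.5,0],[-1,0,0,-8,0],[-1,0,0,-10,0]]}}

```text
time: 8.9
position: [0.4527, -0.1896, 0.1941]
orientation: [3.141, 0.001, 1.723]
force: [0.5, 0.5, -0.0]
gripper_width: 0.375
grasp_force: 40.0
```

Run:
```python
from h import *
o=manip.observe(); print(o["time"],np.round(o["position"],4),np.degrees(o["orientation"]).round(1))
go(WELL["red"],.195,92.5)
```

```text
8.9 [ 0.4527 -0.1896  0.1941] [179.9   0.   98.7]
[8.76, 19.03, -0.09] 1.04
```

Emit:
{"op": "carry_out", "data": {"deltas": [[-1,0.5,3.5,0,0.2],[-1,2,7.5,0,0.4],[-1,4.2,11.5,0,0.6],[-1,6.5,15.5,0,0.8],[-1,8.6,18.9,0,1]]}}

```text
time: 9.4
position: [0.6279, -0.0744, 0.1926]
orientation: [3.141, -0.0, 1.618]
force: [0.7, -0.3, -0.1]
gripper_width: 0.374
grasp_force: 40.1
```

Emit:
{"op": "carry_out", "data": {"deltas": [[-1,0.1,0.1,0,0],[-1,0.1,0.1,0,0],[-1,0.1,0.1,0,0]]}}

```text
time: 9.7
position: [0.6263, -0.0752, 0.1923]
orientation: [-3.14, 0.0, 1.618]
force: [0.9, 0.5, -0.8]
gripper_width: 0.376
grasp_force: 40.1
```

Run:
```python
from h import *
o=manip.observe(); print(o["time"],np.round(o["position"],4),np.degrees(o["orientation"]).round(1))
go(WELL["red"],.1213,92.5)
```

```text
9.7 [ 0.6263 -0.0752  0.1923] [-179.9    0.    92.7]
[0.11, 0.13, 7.1] 0.04
```

Emit:
{"op": "carry_out", "data": {"deltas": [[-1,0.1,0.1,1,0],[-1,0.1,0.1,3,0],[-1,0.1,0.1,5,0],[-1,0.1,0.1,6.5,0],[-1,0.1,0.1,6.8,0]]}}

```text
time: 10.2
position: [0.6259, -0.0742, 0.1219]
orientation: [-3.137, -0.001, 1.617]
force: [-0.0, -1.1, 0.6]
gripper_width: 0.378
grasp_force: 40.1
```

Emit:
{"op": "carry_out", "data": {"deltas": [[-1,0,0,0.1,0],[-1,0,0,0.1,0],[-1,0,0,0.2,0],[-1,0,0,0.2,0]]}}

```text
time: 10.6
position: [0.6286, -0.0738, 0.123]
orientation: [3.14, 0.0, 1.619]
force: [0.4, -0.3, -0.7]
gripper_width: 0.38
grasp_force: 40.1
```

Emit:
{"op": "carry_out", "data": {"deltas": [[-1,0,0,0.1,0],[-1,0,0,0.2,0],[-1,0,0,0.2,0],[-1,0,0,0.2,0]]}}

```text
time: 11.0
position: [0.6287, -0.0737, 0.1213]
orientation: [3.14, 0.0, 1.619]
force: [-1.8, 0.2, 5.5]
gripper_width: 0.373
grasp_force: 40.5
```

Emit:
{"op": "carry_out", "data": {"deltas": [[0.4,0,0,0,0],[1,0,0,0,0],[1,0,0,0,0],[1,0,0,-1,0],[1,0,0,-3,0]]}}

```text
time: 11.5
position: [0.6271, -0.0734, 0.1492]
orientation: [-3.138, -0.001, 1.619]
force: [0.7, -0.6, 0.5]
gripper_width: 1.0
grasp_force: 0.0
```

Emit:
{"op": "carry_out", "data": {"deltas": [[1,0,0,-3,0],[1,0,0,-5,0],[1,0,0,-6.5,0]]}}

```text
time: 11.8
position: [0.629, -0.0738, 0.2179]
orientation: [3.139, 0.001, 1.619]
force: [0.0, -0.6, -0.1]
gripper_width: 0.996
grasp_force: 0.0
```

Run:
```python
from h import *
o=manip.observe(); print(o["time"],np.round(o["position"],4),np.degrees(o["orientation"]).round(1),np.round(o["force"],1))
im=manip.capture("wrist"); cv2.imwrite("pics/w5.png",im[:,:,::-1]); cm=cam("wrist",o)
for c in ("red","green"):
    for a,ct,e in blobs(im,c,150): print(c,int(a),np.round(e[0],1),np.round(e[1],1),plane(cm,e[0],.150).round(4))
d,t=go(RACK["blue"],.205,98.6)
```

```text
11.8 [ 0.629  -0.0738  0.2179] [179.8   0.   92.7] [ 0.  -0.6 -0.1]
red 3715 [258.5 183.8] [56.9 85.1] [ 0.6276 -0.0565  0.15  ]
green 2013 [258.3 107.7] [58.7 61.2] [ 0.6251 -0.0059  0.15  ]
[4.9, -19.8, 1.52] -0.98
```

Emit:
{"op": "carry_out", "data": {"deltas": [[1,0.9,-3.8,0,-0.2],[1,1.9,-7.8,0,-0.4],[1,2.9,-11.8,0,-0.6],[1,3.9,-15.8,0.5,-0.8],[1,4.9,-19.6,1.2,-1]]}}

```text
time: 12.35
position: [0.4285, -0.0338, 0.2033]
orientation: [3.141, 0.0, 1.724]
force: [-0.8, -0.3, 0.3]
gripper_width: 1.003
grasp_force: 0.0
```

Emit:
{"op": "carry_out", "data": {"deltas": [[1,0,-0.2,0,0],[1,0,-0.2,0,0],[1,0,-0.2,0,0]]}}

```text
time: 12.65
position: [0.4298, -0.0348, 0.2039]
orientation: [3.139, 0.001, 1.723]
force: [0.6, -0.1, -0.2]
gripper_width: 1.004
grasp_force: 0.0
```

Run:
```python
from h import *
o=manip.observe(); print(o["time"],np.round(o["position"],4),np.degrees(o["orientation"]).round(1))
go(RACK["blue"],.0925,98.6)
im=manip.capture("wrist"); cm=cam("wrist",o)
for a,ct,e in blobs(im,"blue",150): print(int(a),np.round(e[0],1),plane(cm,e[0],.122).round(4))
```

```text
12.65 [ 0.4298 -0.0348  0.2039] [1.799e+02 1.000e-01 9.870e+01]
[0.02, 0.03, 11.14] 0.02
1403 [430.1 289.8] [ 0.5862 -0.0934  0.122 ]
1669 [260.4 197.2] [ 0.4302 -0.0321  0.122 ]
```

Emit:
{"op": "carry_out", "data": {"deltas": [[1,0,0,1.5,0],[1,0,0,5,0],[1,0,0,8.5,0],[1,0,0,10.6,0],[1,0,0,11.1,0]]}}

```text
time: 13.2
position: [0.4277, -0.0343, 0.09]
orientation: [-3.137, -0.002, 1.723]
force: [-0.2, -0.5, -0.1]
gripper_width: 1.001
grasp_force: 0.0
```

Emit:
{"op": "carry_out", "data": {"deltas": [[1,0,0,0,0],[-1,0,0,0,0],[-1,0,0,0,0],[-1,0,0,0,0],[-1,0,0,0,0]]}}

```text
time: 13.7
position: [0.429, -0.0346, 0.0932]
orientation: [3.139, 0.001, 1.723]
force: [-0.6, -0.2, 3.0]
gripper_width: 0.38
grasp_force: 39.3
```

Emit:
{"op": "carry_out", "data": {"deltas": [[-1,0,0,0,0],[-1,0,0,0,0]]}}

```text
time: 13.9
position: [0.429, -0.0346, 0.0932]
orientation: [3.139, 0.001, 1.723]
force: [0.9, 0.6, 6.3]
gripper_width: 0.38
grasp_force: 39.4
```

Emit:
{"op": "carry_out", "data": {"deltas": [[-1,0,0,-1,0],[-1,0,0,-3,0],[-1,0,0,-5.5,0],[-1,0,0,-8,0],[-1,0,0,-10,0]]}}

```text
time: 14.4
position: [0.4281, -0.0344, 0.194]
orientation: [3.141, 0.0, 1.723]
force: [0.3, -0.7, -0.6]
gripper_width: 0.38
grasp_force: 40.2
```

Run:
```python
from h import *
o=manip.observe(); print(o["time"],np.round(o["position"],4),np.degrees(o["orientation"]).round(1))
go(WELL["blue"]-[.08,0],.195,92.5)
go(WELL["blue"],.195,92.5)
```

```text
14.4 [ 0.4281 -0.0344  0.194 ] [180.    0.   98.7]
[-11.91, 10.52, -0.1] 1.04
[-13.12, 18.43, -0.1] 1.04
```

Emit:
{"op": "carry_out", "data": {"deltas": [[-1,0,4,0,0.2],[-1,-1,8.5,0,0.4],[-1,-5,10.5,0,0.6],[-1,-9.5,10.5,0,0.8],[-1,-12.2,12,0,1]]}}

```text
time: 14.9
position: [0.5648, -0.1392, 0.1923]
orientation: [-3.14, 0.001, 1.617]
force: [0.6, 1.4, 0.3]
gripper_width: 0.378
grasp_force: 40.2
```

Run:
```python
from h import *
o=manip.observe(); print(o["time"],np.round(o["position"],4),np.degrees(o["orientation"]).round(1))
go(WELL["blue"],.195,92.5)
```

```text
14.9 [ 0.5648 -0.1392  0.1923] [-1.799e+02  1.000e-01  9.270e+01]
[0.0, 6.55, -0.27] 0.03
```

Emit:
{"op": "carry_out", "data": {"deltas": [[-1,0.1,3,0,0],[-1,0.1,6,0,0],[-1,0.1,6.5,0,0],[-1,0.1,6.5,0,0]]}}

```text
time: 15.3
position: [0.6303, -0.1325, 0.1918]
orientation: [-3.14, -0.0, 1.619]
force: [-0.4, -0.1, -0.4]
gripper_width: 0.376
grasp_force: 40.2
```

Run:
```python
from h import *
o=manip.observe(); print(o["time"],np.round(o["position"],4),np.degrees(o["orientation"]).round(1))
go(WELL["blue"],.1213,92.5)
```

```text
15.3 [ 0.6303 -0.1325  0.1918] [-179.9   -0.    92.8]
[-0.36, -0.03, 7.05] 0.05
```

Emit:
{"op": "carry_out", "data": {"deltas": [[-1,-0.3,0,1,0],[-1,-0.3,0,3,0],[-1,-0.3,0,5,0],[-1,-0.3,0,6.5,0],[-1,-0.3,0,6.8,0]]}}

```text
time: 15.8
position: [0.6277, -0.1353, 0.1221]
orientation: [-3.137, -0.001, 1.618]
force: [-0.4, -0.1, -0.1]
gripper_width: 0.377
grasp_force: 40.2
```

Emit:
{"op": "carry_out", "data": {"deltas": [[-1,0,0,0.1,0],[-1,0,0,0.2,0],[-1,0,0,0.3,0],[-1,0,0,0.3,0],[-1,0,0,0.3,0]]}}

```text
time: 16.3
position: [0.6305, -0.1357, 0.1217]
orientation: [3.141, 0.0, 1.619]
force: [-0.1, 0.8, -0.7]
gripper_width: 0.377
grasp_force: 40.2
```

Emit:
{"op": "carry_out", "data": {"deltas": [[-1,0,0,0.1,0],[-1,0,0,0.1,0],[-1,0,0,0.1,0]]}}

```text
time: 16.6
position: [0.6308, -0.1358, 0.1212]
orientation: [3.14, 0.0, 1.619]
force: [0.6, 1.1, 5.4]
gripper_width: 0.38
grasp_force: 40.4
```

Emit:
{"op": "carry_out", "data": {"deltas": [[0.4,0,0,0,0],[1,0,0,0,0],[1,0,0,0,0],[1,0,0,-1,0],[1,0,0,-3,0]]}}

```text
time: 17.1
position: [0.6292, -0.1353, 0.1492]
orientation: [-3.138, -0.002, 1.619]
force: [0.4, -0.1, -0.4]
gripper_width: 0.998
grasp_force: 0.0
```

Emit:
{"op": "carry_out", "data": {"deltas": [[1,0,0,-3,0],[1,0,0,-5,0],[1,0,0,-6.5,0]]}}

```text
time: 17.4
position: [0.631, -0.1359, 0.2178]
orientation: [3.139, 0.001, 1.619]
force: [-0.6, 0.3, 1.0]
gripper_width: 1.003
grasp_force: 0.0
```

Run:
```python
from h import *
o=manip.observe(); print(o["time"],np.round(o["position"],4),np.degrees(o["orientation"]).round(1),np.round(o["force"],1))
d,t=go(RACK["yellow"],.205,98.6)
```

```text
17.4 [ 0.631  -0.1359  0.2178] [1.798e+02 1.000e-01 9.270e+01] [-0.6  0.3  1. ]
[-9.68, -17.48, 1.28] -0.98
```

Emit:
{"op": "carry_out", "data": {"deltas": [[1,-1.9,-3.4,0,-0.2],[1,-3.9,-7,0,-0.4],[1,-5.9,-10.6,0,-0.6],[1,-7.9,-14.2,0.5,-0.8],[1,-9.7,-17.4,1.2,-1]]}}

```text
time: 17.9
position: [0.4599, -0.2418, 0.2043]
orientation: [3.14, 0.002, 1.724]
force: [-0.2, -0.1, 0.2]
gripper_width: 1.004
grasp_force: 0.0
```

Emit:
{"op": "carry_out", "data": {"deltas": [[1,0,0,0,0],[1,0,0,0,0]]}}

```text
time: 18.1
position: [0.4611, -0.2413, 0.204]
orientation: [3.14, 0.0, 1.721]
force: [0.2, -0.2, 0.4]
gripper_width: 1.0
grasp_force: 0.0
```

Run:
```python
from h import *
o=manip.observe(); print(o["time"],np.round(o["position"],4),np.degrees(o["orientation"]).round(1))
go(RACK["yellow"],.0925,98.6)
im=manip.capture("wrist"); cm=cam("wrist",o)
for a,ct,e in blobs(im,"yellow",150): print(int(a),np.round(e[0],1),plane(cm,e[0],.122).round(4))
```

```text
18.1 [ 0.4611 -0.2413  0.204 ] [179.9   0.   98.6]
[0.04, 0.0, 11.15] 0.0
1610 [260.2 195.7] [ 0.4611 -0.2375  0.122 ]
2673 [448.8 159.2] [ 0.5936 -0.1888  0.122 ]
```

Emit:
{"op": "carry_out", "data": {"deltas": [[1,0,0,1.5,0],[1,0,0,5,0],[1,0,0,8.5,0],[1,0,0,10.6,0],[1,0,0,11.1,0]]}}

```text
time: 18.65
position: [0.4611, -0.2392, 0.09]
orientation: [-3.139, -0.004, 1.725]
force: [0.4, 0.2, 0.2]
gripper_width: 1.002
grasp_force: 0.0
```

Emit:
{"op": "carry_out", "data": {"deltas": [[1,0,0,0,0],[-1,0,0,0,0],[-1,0,0,0,0],[-1,0,0,0,0],[-1,0,0,0,0]]}}

```text
time: 19.15
position: [0.4617, -0.2413, 0.0934]
orientation: [3.14, 0.001, 1.723]
force: [-0.0, -0.0, 2.7]
gripper_width: 0.38
grasp_force: 39.5
```

Emit:
{"op": "carry_out", "data": {"deltas": [[-1,0,0,0,0],[-1,0,0,0,0]]}}

```text
time: 19.35
position: [0.4617, -0.2412, 0.0933]
orientation: [3.14, 0.001, 1.723]
force: [0.1, 1.0, 5.0]
gripper_width: 0.376
grasp_force: 39.6
```

Emit:
{"op": "carry_out", "data": {"deltas": [[-1,0,0,-1,0],[-1,0,0,-3,0],[-1,0,0,-5.5,0],[-1,0,0,-8,0],[-1,0,0,-10,0]]}}

```text
time: 19.85
position: [0.4613, -0.241, 0.1941]
orientation: [3.141, 0.001, 1.723]
force: [-0.0, -0.3, -0.0]
gripper_width: 0.38
grasp_force: 39.7
```

Run:
```python
from h import *
o=manip.observe(); print(o["time"],np.round(o["position"],4),np.degrees(o["orientation"]).round(1))
go(WELL["yellow"],.195,92.5)
```

```text
19.85 [ 0.4613 -0.241   0.1941] [179.9   0.   98.7]
[1.64, 17.61, -0.09] 1.04
```

Emit:
{"op": "carry_out", "data": {"deltas": [[-1,0.3,3,0,0.2],[-1,0.6,7,0,0.4],[-1,1,11,0,0.6],[-1,1.4,15,0,0.8],[-1,1.6,17.6,0,1]]}}

```text
time: 20.35
position: [0.6351, -0.1973, 0.1924]
orientation: [3.14, -0.0, 1.619]
force: [-0.5, 0.2, -0.6]
gripper_width: 0.378
grasp_force: 39.9
```

Emit:
{"op": "carry_out", "data": {"deltas": [[-1,0,0,0,0],[-1,0,0,0,0]]}}

```text
time: 20.55
position: [0.6324, -0.198, 0.1919]
orientation: [-3.14, -0.0, 1.62]
force: [-0.0, -0.6, -0.3]
gripper_width: 0.379
grasp_force: 39.9
```

Run:
```python
from h import *
o=manip.observe(); print(o["time"],np.round(o["position"],4),np.degrees(o["orientation"]).round(1))
go(WELL["yellow"],.1213,92.5)
```

```text
20.55 [ 0.6324 -0.198   0.1919] [-179.9   -0.    92.8]
[-0.01, 0.05, 7.06] 0.05
```

Emit:
{"op": "carry_out", "data": {"deltas": [[-1,0,0,1,0],[-1,0,0,3,0],[-1,0,0,5,0],[-1,0,0,6.5,0],[-1,0,0,6.8,0]]}}

```text
time: 21.05
position: [0.6311, -0.1985, 0.1225]
orientation: [-3.14, -0.001, 1.617]
force: [0.8, 0.1, -0.9]
gripper_width: 0.378
grasp_force: 40.0
```

Emit:
{"op": "carry_out", "data": {"deltas": [[-1,0,0,0.1,0],[-1,0,0,0.2,0],[-1,0,0,0.3,0],[-1,0,0,0.3,0],[-1,0,0,0.3,0]]}}

```text
time: 21.55
position: [0.6328, -0.1983, 0.1217]
orientation: [3.141, 0.0, 1.619]
force: [-0.4, 0.3, -0.7]
gripper_width: 0.378
grasp_force: 40.0
```

Emit:
{"op": "carry_out", "data": {"deltas": [[-1,0,0,0.1,0],[-1,0,0,0.1,0],[-1,0,0,0.1,0]]}}

```text
time: 21.85
position: [0.633, -0.1984, 0.1214]
orientation: [3.141, 0.001, 1.619]
force: [-2.3, 0.2, 6.1]
gripper_width: 0.375
grasp_force: 40.6
```

Emit:
{"op": "carry_out", "data": {"deltas": [[0.4,0,0,0,0],[1,0,0,0,0],[1,0,0,0,0],[1,0,0,-1,0],[1,0,0,-3,0]]}}

```text
time: 22.35
position: [0.6316, -0.1978, 0.1491]
orientation: [-3.138, -0.002, 1.619]
force: [0.3, 0.0, -0.5]
gripper_width: 0.999
grasp_force: 0.0
```

Emit:
{"op": "carry_out", "data": {"deltas": [[1,0,0,-3,0],[1,0,0,-6,0],[1,0,0,-9,0],[1,0,-4,-9,0],[1,0,-8,-9,0]]}}

```text
time: 22.85
position: [0.5533, -0.2025, 0.2419]
orientation: [3.139, 0.002, 1.62]
force: [0.1, -0.9, -0.8]
gripper_width: 0.995
grasp_force: 0.0
```

Emit:
{"op": "carry_out", "data": {"deltas": [[1,-2,-4,0,0],[1,-4,-8,0,0],[1,-7,-12,0,0],[1,-10,-14,0,0],[1,-12,-15,0,0]]}}

```text
time: 23.35
position: [0.4067, -0.3309, 0.2415]
orientation: [3.141, 0.002, 1.617]
force: [-0.0, 0.7, 0.4]
gripper_width: 0.996
grasp_force: 0.0
```

Run:
```python
from h import *
o=manip.observe(); print(o["time"],np.round(o["position"],4))
a=manip.capture("top")[100:300,150:400]; b=manip.capture("side")[110:290,140:390]
cv2.imwrite("pics/end.png",cv2.resize(np.hstack([a[:180],b])[:,:,::-1],None,fx=1.6,fy=1.6))
cv2.imwrite("pics/endb.png",cv2.resize(np.vstack([a,b])[:,:,::-1],None,fx=1.5,fy=1.5))
T,S=cam("top"),cam("side")
A,B=manip.capture("top"),manip.capture("side")
for c in HUE:
    for im,cm,n in ((A,T,"top"),(B,S,"side")):
        print(c,n,[(int(q[0]),np.round(q[2][0],1).tolist(),plane(cm,q[2][0],.139).round(3).tolist()) for q in blobs(im,c)])
```

```text
23.35 [ 0.4067 -0.3309  0.2415]
red top [(467, [100.8, 278.1], [0.399, 0.198, 0.139]), (521, [259.4, 148.4], [0.617, -0.075, 0.139])]
red side [(89, [256.8, 227.1], [0.686, -0.075, 0.139]), (225, [257.0, 202.2], [0.628, -0.073, 0.139]), (154, [375.8, 161.2], [0.525, 0.183, 0.139])]
yellow top [(766, [326.6, 144.9], [0.621, -0.19, 0.139])]
yellow side [(104, [196.6, 230.6], [0.689, -0.183, 0.139]), (203, [190.5, 204.6], [0.629, -0.199, 0.139]), (2540, [59.5, 112.2], [0.316, -0.558, 0.139])]
green top [(277, [223.9, 143.7], [0.627, -0.014, 0.139])]
green side [(160, [289.2, 197.5], [0.619, -0.01, 0.139])]
blue top [(763, [293.1, 146.7], [0.619, -0.133, 0.139])]
blue side [(255, [111.0, 333.5], [0.874, -0.3, 0.139]), (615, [664.0, -33.2], [-2.608, 4.699, 0.139]), (82, [226.8, 228.7], [0.687, -0.129, 0.139]), (217, [223.6, 204.2], [0.63, -0.136, 0.139])]
```

View pics/endb.png

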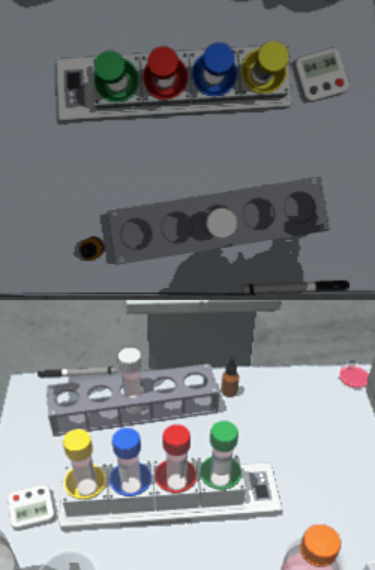

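The crops show green, red, blue and yellow each standing upright in its own-coloured block, with the white blank still in the rack. The cap rays at the standing height z=0.139 meet the well centres within about 6 mm or less (most within 4 mm), and the gripper is clear. I'll hand the job in.

```bash
python3 -c "
from station import manip
print(manip.job_done())"
```

```text
the job is handed in; nothing more can be done
None
```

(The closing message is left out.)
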